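# Set the suction throttle and start the extractor

## Robot

A 6-joint arm with a two-finger parallel gripper is mounted at the origin on the work surface. World frame = base frame: x ahead of the robot, y to its left, z up, the work surface at z = 0. Lengths are in m, angles in rad, forces in N, time in s.
With the tool pointing down it reaches from about 0.225 to 0.875 m from the base axis. Payload 3.4 kg.
Tool frame: the origin (TCP) lies at the very end of the fingers, on their centre line; the grasp point (between the pads) lies 19 mm behind it; z points along the fingers, x is the direction in which the jaws open and shut, and the axes are right-handed (so a half turn about z gives the same grasp; the last joint's range is limited). The gripper opens to 85 mm and grips with 20 to 120 N. Pads are 22 mm wide; open, the fingers measure 114 mm over their backs; the gripper's body (76 mm by 85 mm) begins 54 mm behind the grasp point. The pads swing forward as they close: fully open they stand 13 mm farther back than shut.
Start: joints at [1.151, 0.276, 1.505, -0, 1.361, -0.121], TCP at [0.169, 0.55, 0.231] pointing down, gripper open.
Joint ranges: [-2.89, 2.89], [-0.75, 2.08], [0.22, 2.7], [-1.18, 4.32], [0.11, 2.71], [-2.7, 2.7]. Speed limits (rad/s): [2.57, 2.57, 3.14, 3.14, 3.14, 3.14].

## Interface

Orientations are given as a unit quaternion [w, x, y, z].
In Python, from rig import manip gives the robot as it stands.
- The arm moves only by the tool carry_out, never from a script. Its argument "series" is a list of rows, each a list of 2 entries, a list of its own where there are three numbers: the shift along the tool's x, y, z in mm, then the turn about the tool's z in degrees. A call has 1 to 10 rows; each row shifts and turns the pose as measured when the row begins, along the tool's axes as they then stand; what a row does not reach is not made up. A row lasts 1/12 s, in which the tool goes at most 41.7 mm and 7.16 degrees, less where a joint would pass 70% of its speed; a pose out of reach is approached as far as the arm can. A call is refused whole if a number of a shift passes 41.7 or a number of a turn 7.16, either way. A call with a gripper value outside its range is refused whole. "fingers" is the finger opening in mm, from 0 to 85.4, set as the call begins (left out, the last holds). The fingers move at their own pace and stop on an object; "squeeze" is the grip in N (left out, the last holds). Time passes only in rows, so rows that do not move let the fingers close. It gives the time, the measured TCP pose, the force and the opening at its end, in the units of the state.
- manip.get_state(): the state, without advancing time (a new reading comes with each control period).
- manip.get_image(name): name is "side" or "top"; returns a dict with "frame" (400x640x3 uint8, blue, green, red), "K" (3x3 intrinsics, pixels), "rvec" (rotation vector, rad) and "tvec" (3), from world to camera coordinates, as OpenCV has them. Camera axes: x right, y down, z forward; pixel columns grow to the right and rows downward; lengths in m; the calibration is good to about 2 mm. A picture is of the moment at which its call begins. There is no depth.
- manip.sign_off(): hands the job in, once; it reports no verdict.
The state is a dict: "clock": time; "qpos": joint angles; "qd": joint speeds; "effort": joint torques, N m; "position": TCP position; "ee_rot": TCP orientation; "contact_force": force on the tool from outside, world axes, zero at the start; "moment": the same for the moment, N m; "width": finger opening in m.
Only numpy, scipy, OpenCV 4.12 (cv2) and the standard library are available. Lean on these libraries where they do the work, as an engineer would, in place of code of your own. Each camera call takes 0.05 s, during which the arm holds its last target. There are 200 camera calls.

## Task

Set the throttle of the bench dust extractor: with closed fingertips push the upright blue lever round its arc until its black pointer points at the middle of the red tab on the white scale. Then press the green start button fully down and let it come back up. Push gently and do not grip or lift anything; do not press the button before the throttle is set, and leave the red tab, the shoe last, the thread spool and the jar as they stand.

Things in the scene. Friction and masses are not known exactly. Their poses are not given: they have to be found in the camera images.
- dial_centre (a point): Centre of the dial, on the axis (vertical) of the throttle ring, on the top face (60 mm above the table) of the fixed grey extractor box. The box reaches from 130 mm before to 160 mm behind this point along the point's x axis and 135 mm to either side along y; a round white scale plate of 125 mm radius lies on it, with black ticks on the side of the point's -x. The box is fixed; its place and yaw vary.
- throttle (a joint): Angle (rad) of the throttle ring with its lever, a flat aluminium disc of 60 mm radius, top 71.5 mm above the table. 0: the lever points along -x of dial_centre; positive turns counter-clockwise seen from above. Stops at -1.35 and 1.35. Stiff: about 0.3 N m of friction (4 to 5 N at the post), and it stays where it is left. It starts on the negative side, so it has to be pushed counter-clockwise.
- lever_post (a point): Middle of the lever's upright blue post, 14 mm in diameter, from 77 to 127 mm above the table, 72 mm from the dial's axis. A black arm, 12 mm wide, top 78 mm above the table, joins it to the ring. The point's -x axis points outwards along the lever.
- pointer_tip (a point): Tip of the black pointer, 4 mm wide, 93 mm from the dial's axis, 74 mm above the table, on the same radius as the post.
- tab (a joint): Angle (rad) of the red tab on the scale, counted just as joint throttle: the pointer is exactly at the tab when both joints read the same.
- red_tab (a point): Middle of the top face of the red tab, 12 mm wide round the arc and 24 mm long (98 to 122 mm from the dial's axis), its top 68.5 mm above the table. A stiff clip that can be knocked out of place. The point's -x axis points outwards from the dial.
- start (a joint): Travel (m) of the green button: 0 up, 0.006 fully down. A spring returns it; fully down takes 5 N.
- start_top (a point): Centre of the top of the green button, 30 mm in diameter, its top 82 mm above the table when up, in a black collar 46 mm across (top 72 mm above the table); pressed straight down. It stands on the deck 115 mm along +x and 95 mm along -y from dial_centre.
- last_centre (a point): Middle of a yellow shoe last, about 213 x 77 x 110 mm, standing loose on the table on the +y side of the box. Leave alone.
- spool_centre (a point): Middle of a small orange thread spool, 38 mm in diameter and 46 mm high, standing loose on the deck at the corner +x, +y. Leave alone.
- jar_centre (a point): Middle of an amber jar, 66 mm in diameter and 90 mm high, loose on the table on the -y side of the box. Leave alone.

How it is judged:
On the way, in this order (a step that is already met when the one before it is completed fails the run):
1. the lever's pointer stands at the red tab, at rest (angle between the x axis of lever_post and the x axis of red_tab, either way round below 0.065 rad and velocity of joint throttle between -0.05 and 0.05 rad/s), for 0.3 s.
2. the green button is pressed down (value of joint start above 0.0045 m), for 0.05 s.
At the end, for the whole second after the job is handed in: The pointer stands within 0.065 rad of the middle of the red tab (about the 12 mm width of the tab), the ring is at rest, the button is back up, the red tab is within 4 mm and the last, spool and jar within 15 mm of where they were (angle between the x axis of lever_post and the x axis of red_tab, either way round below 0.065 rad and value of joint start below 0.0015 m and velocity of joint throttle between -0.02 and 0.02 rad/s and distance of red_tab from where it was at the start of the episode below 0.004 m and distance of each of last_centre, spool_centre, jar_centre from where it was at the start of the episode below 0.015 m); the robot touches nothing.
It fails at once if the start button pressed while the pointer is not at the red tab (value of joint start above 0.003 m and angle between the x axis of lever_post and the x axis of red_tab, either way round above 0.065 rad).
It fails at once if the lever gripped, or pushed with more than 30 N (contact force between the fingers and throttle above 30 N).
It fails at once if the red tab knocked out of place (4 mm) (distance of red_tab from where it was at the start of the episode above 0.004 m).
It fails at once if the last, the spool or the jar pushed, lifted or carried (15 mm) (distance of any of last_centre, spool_centre, jar_centre from where it was at the start of the episode above 0.015 m).
It also fails if it takes over 58 s, if anything falls off the work surface, if the arm or the gripper's body presses on something with over 40 N, if the wrist force passes 120 N, or if a joint passes its speed limit or range.

## Working session

There is one attempt and no reset: what is moved stays moved. The work goes in short steps, Python scripts to look and compute and a tool call to move; the robot and the scene stay as the last step left them, time stands still between calls to the robot, and variables do not carry over. Pictures are saved under pics/ and viewed, about 8 in all and at most 12, crops included, and the job is handed in when it is done.

Besides the shell and the picture viewer there is one more tool, called as name(argument=value, ...) on one line, values as JSON. carry_out: Moves the arm, as the interface text tells. Its arguments: {"type":"object","properties":{"series":{"type":"array","items":{"type":"array"}},"fingers":{"type":"number"},"squeeze":{"type":"number"}},"required":["series"]}

```bash
mkdir -p pics
cat > h.py <<'E'
import numpy as np, cv2
from rig import manip
def grab(n):
    d=manip.get_image(n); R=cv2.Rodrigues(np.array(d["rvec"],float))[0]
    return d["frame"],np.array(d["K"],float),R,np.array(d["tvec"],float).ravel()
def onplane(uv,K,R,t,z):
    uv=np.atleast_2d(uv).astype(float)
    r=np.c_[uv,np.ones(len(uv))]@np.linalg.inv(K).T@R
    c=-R.T@t
    return c+r*((z-c[2])/r[:,2])[:,None]
def proj(P,K,R,t):
    return cv2.projectPoints(np.atleast_2d(P).astype(float),cv2.Rodrigues(R)[0],t,K,None)[0].reshape(-1,2)
def tri(uvs,cams):
    A=[];b=[]
    for uv,(K,R,t) in zip(uvs,cams):
        d=R.T@np.linalg.inv(K)@np.array([*uv,1.]);d/=np.linalg.norm(d);M=np.eye(3)-np.outer(d,d)
        A.append(M);b.append(M@(-R.T@t))
    return np.linalg.lstsq(np.vstack(A),np.hstack(b),rcond=None)[0]
E
python3 - <<'E'
from h import *
for n in("side","top"):
    f,K,R,t=grab(n); cv2.imwrite(f"pics/{n}0.png",f); print(n,-R.T@t,K[0,0])
print(manip.get_state())
E
```

```text
side [ 6.23341591e-04 -5.11045536e-01  6.65295629e-01] 404.3829988520055
top [0.46535758 0.05814261 0.92886868] 407.81021238635554
{'clock': 0.1, 'qpos': array([ 1.15103105e+00,  2.76531992e-01,  1.50602893e+00,  2.61410404e-05,
        1.36066753e+00, -1.21019266e-01]), 'qd': array([ 1.72020377e-04, -5.41360206e-04, -3.56662100e-03,  4.52685706e-05,
       -3.10444976e-03, -3.01058271e-03]), 'effort': array([ 2.16517416e-03, -4.17698550e+01, -2.46404314e+01, -8.26130963e-05,
        5.73782439e-03,  1.24366416e-06]), 'position': array([0.16904948, 0.54909786, 0.23051713]), 'ee_rot': array([ 3.91725171e-04,  8.04464529e-01,  5.94000129e-01, -7.18104585e-04]), 'contact_force': array([ 0.45930896, -1.50559397,  1.48038708]), 'moment': array([0.02646889, 0.01222763, 0.01374868]), 'width': 0.08573476745169784}
```

View pics/side0.png

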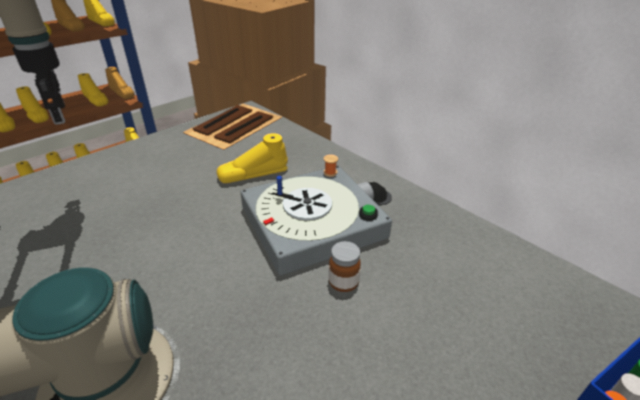

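View pics/top0.png

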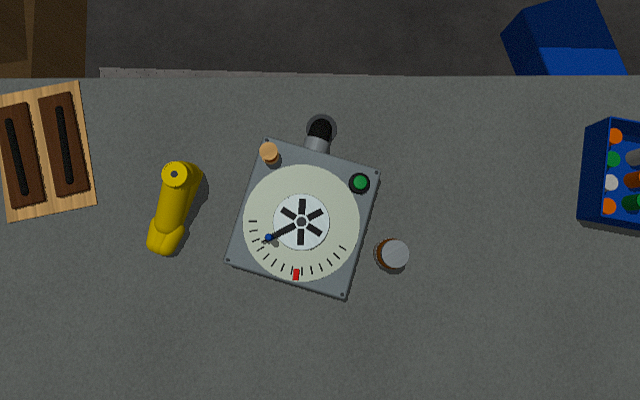

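The top view (world +x up, +y left) shows the dial at about (301,222), the blue post at (267,238), the red tab at (296,274), the green button at (359,183) and the spool at (268,152). The jar is at (393,254) and the last at (173,210). The side view shows the same scene: post (280,186), tab (268,221), button (368,211). Next I'll measure these.

```bash
cat > meas.py <<'E'
from h import *
def blob(hsv,lo,hi,box):
    m=cv2.inRange(hsv,np.array(lo),np.array(hi)); k=np.zeros_like(m); x0,y0,x1,y1=box; k[y0:y1,x0:x1]=m[y0:y1,x0:x1]
    n,l,s,c=cv2.connectedComponentsWithStats(k)
    if n<2: return None,0,None
    i=1+np.argmax(s[1:,4]); return c[i],s[i,4],(l==i).astype(np.uint8)
C={}
box={"side":(225,160,400,260),"top":(225,130,400,300)}
for n in("side","top"):
    f,K,R,t=grab(n); h=cv2.cvtColor(f,cv2.COLOR_BGR2HSV); o={}
    o["cam"]=(K,R,t)
    for nm,lo,hi in(("blue",(105,120,40),(130,255,255)),("red",(0,190,120),(6,255,255)),("green",(50,120,60),(80,255,255))):
        o[nm],a,o[nm+"m"]=blob(h,lo,hi,box[n]); print(n,nm,o[nm],a)
    c,a,m=blob(h,(15,8,150),(50,70,255),box[n])
    ct=max(cv2.findContours(m,cv2.RETR_EXTERNAL,cv2.CHAIN_APPROX_NONE)[0],key=cv2.contourArea)
    # rim points onto plane, circle fit on hull
    P=onplane(cv2.convexHull(ct).reshape(-1,2),K,R,t,.062)[:,:2]
    s=np.linalg.lstsq(np.c_[2*P,np.ones(len(P))],(P**2).sum(1),rcond=None)[0]
    o["dial"]=s[:2]; print(n,"dial",s[:2],"r",np.sqrt(s[2]+s[:2]@s[:2]),a)
    C[n]=o
cams=[C[n]["cam"] for n in C]
for nm in("blue","red","green"): 
    if all(C[n][nm] is not None for n in C): print(nm,"tri",tri([C[n][nm] for n in C],cams))
for n in C: 
    for nm,z in(("blue",.102),("red",.0685),("green",.082)):
        if C[n][nm] is not None: print(n,nm,"plane",onplane(C[n][nm],*C[n]["cam"],z)[0])
E
python3 meas.py
```

```text
side blue [279.05970149 184.65671642] 67
side red [268.10526316 220.84210526] 19
side green [368.30612245 209.47959184] 98
side dial [0.52094846 0.06681411] r 0.12544098101425333 3724
top blue [268.56521739 236.86956522] 46
top red [295.58928571 274.        ] 56
top green [359.65131579 181.67763158] 152
top dial [0.52480741 0.07029979] r 0.12357070180841012 5812
blue tri [0.49212801 0.1355835  0.09950387]
red tri [0.41499197 0.08295664 0.06119149]
green tri [ 0.6069129  -0.05533584  0.07203073]
side blue plane [0.48976968 0.132897   0.102     ]
side red plane [0.40958291 0.07612861 0.0685    ]
side green plane [ 0.5958279 -0.0624947  0.082    ]
top blue plane [0.49224452 0.13519257 0.102     ]
top red plane [0.41583847 0.08241996 0.0685    ]
top green plane [ 0.60599409 -0.05470018  0.082     ]
```

Top-view distances from the dial match the text: tab 110 mm, post 73 mm, button 149 mm. From them I get box yaw of about -17.4°, lever at about -46° and tab at about +11°. I'll approach with closed fingers, so the tool's +y ends up along the push tangent.

carry_out(series=[[[-20, 33, 0], 0], [[-20, 33, 0], 0], [[-20, 33, 0], 0], [[-20, 33, 0], 0], [[-20, 33, 0], 0], [[-20, 33, 0], 0], [[-20, 33, 0], 0], [[-20, 33, 0], 0], [[-20, 33, 0], 0], [[-20, 33, 0], 0]], fingers=0, squeeze=20)

```text
clock: 1.03
position: [0.4306, 0.2566, 0.2273]
ee_rot: [-0.002, 0.8, 0.6, -0.001]
contact_force: [1.7, 1.2, -0.3]
width: 0.0002
```

carry_out(series=[[[0, 0, 0], 7], [[0, 0, 0], 7], [[0, 0, 0], 7], [[0, 0, 0], 7], [[0, 0, 0], 7], [[0, 0, 0], 7], [[0, 0, 0], 7], [[0, 0, 0], 7], [[0, 0, 0], 7], [[0, 0, 0], 7]])

```text
clock: 1.87
position: [0.4377, 0.2461, 0.2252]
ee_rot: [0.001, 1.0, 0.017, -0.002]
contact_force: [-0.4, -0.2, 0.2]
width: -0.0001
```

carry_out(series=[[[0, 0, 0], 7], [[0, 0, 0], 7], [[0, 0, 0], 7], [[0, 0, 0], 7], [[0, 0, 0], 7], [[0, 0, 0], 7], [[0, 0, 0], 7], [[0, 0, 0], 7], [[0, 0, 0], 7], [[0, 0, 0], 7]])

```text
clock: 2.7
position: [0.4359, 0.2453, 0.2232]
ee_rot: [0.004, 0.821, -0.571, -0.002]
contact_force: [0.2, 0.4, -0.2]
width: 0.0
```

```bash
cat > plan.py <<'E'
import sys,numpy as np
from scipy.spatial.transform import Rotation as Ro
from rig import manip
def go(x,y,z,yaw):
    s=manip.get_state(); w,a,b,c=s["ee_rot"]; R=Ro.from_quat([a,b,c,w]).as_matrix()
    y0=np.degrees(np.arctan2(R[1,0],R[0,0])); d=R.T@(np.array([x,y,z])-s["position"])*1000
    print("pos",s["position"].round(4),"yaw",y0.round(1),"F",np.round(s["contact_force"],1),"t",s["clock"],"-> tool shift mm",d.round(1),"turn",round(-(((yaw-y0)+180)%360-180),1))
if __name__=="__main__": go(*map(float,sys.argv[1:]))
E
echo
```

```text
(no output)
```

carry_out(series=[[[0, 0, 0], -6.5], [[31, -9, 0], 0], [[31, -9, 0], 0], [[31, -9, 0], 0], [[31, -9, 0], 0], [[0, 0, 25], 0], [[0, 0, 25], 0], [[0, 0, 0], 0]])

```text
clock: 3.37
position: [0.5279, 0.147, 0.1717]
ee_rot: [0.003, 0.852, -0.523, -0.001]
contact_force: [-0.8, 0.6, -1.2]
width: -0.0002
```

```bash
python3 plan.py .5235 .151 .093 -63.3
python3 - <<'E'
from h import *
f,K,R,t=grab("top"); g,*_=grab("side")
cv2.imwrite("pics/a1.png",np.vstack([cv2.resize(f[110:310,200:420],None,fx=1.8,fy=1.5)[:300],cv2.resize(g[120:290,190:410],(396,300))]))
E
```

```text
pos [0.5279 0.147  0.1717] yaw -63.1 F [-0.8  0.6 -1.2] t 3.3667 -> tool shift mm [-5.7  1.7 78.7] turn 0.2
```

View pics/a1.png

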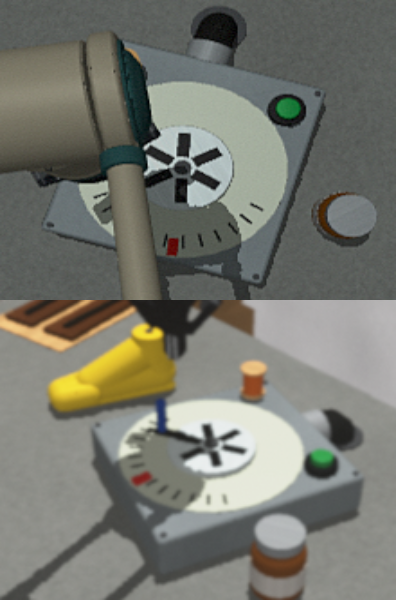

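The side view (lower crop) shows the closed fingertips above and behind the blue post, clear of the last and the spool. In the top view the arm covers the lever. I'll descend.

carry_out(series=[[[-3, 1, 0], 0], [[-3, 1, 20], 0], [[0, 0, 20], 0], [[0, 0, 20], 0], [[0, 0, 12], 0], [[0, 0, 4], 0], [[0, 0, 0], 0]])

```text
clock: 4.05
position: [0.5301, 0.1585, 0.1091]
ee_rot: [-0.007, 0.854, -0.52, 0.008]
contact_force: [0.4, 0.3, -0.1]
width: -0.0001
```

```bash
cat > side.py <<'E'
import sys
from h import *
g,K,R,t=grab("side"); s=manip.get_state(); print(proj(s["position"],K,R,t).round(1))
cv2.imwrite(sys.argv[1],cv2.resize(g[150:260,225:400],None,fx=4,fy=4,interpolation=cv2.INTER_CUBIC))
E
python3 plan.py .5083 .1433 .093 -63.3; python3 side.py pics/a2.png
```

```text
pos [0.5301 0.1585 0.1091] yaw -62.7 F [ 0.4  0.3 -0.1] t 4.05 -> tool shift mm [ 3.4 26.7 15.5] turn 0.6
[[285.1 171.5]]
```

View pics/a2.png

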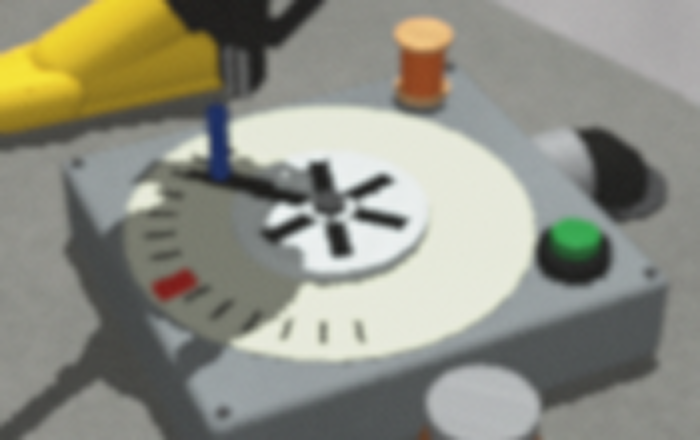

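The picture shows the fingertips at (240,85) in the crop, just behind the post at (217,140), and the tab at (175,285). I'll lower the last 16 mm and ease up to contact.

carry_out(series=[[[3, 0, 8], 0], [[1, 0, 8], 0.6], [[0, 4, 4], 0], [[0, 4, 0], 0], [[0, 4, 0], 0], [[0, 4, 0], 0], [[0, 3, 0], 0]])

```text
clock: 4.68
position: [0.5176, 0.1465, 0.0916]
ee_rot: [-0.01, 0.851, -0.525, 0.012]
contact_force: [0.4, 0.1, 0.2]
width: -0.0003
```

```bash
python3 plan.py .5083 .1433 .093 -63.3
```

```text
pos [0.5176 0.1465 0.0916] yaw -63.3 F [0.4 0.1 0.2] t 4.6833 -> tool shift mm [-1.3  9.7 -1.7] turn -0.0
```

carry_out(series=[[[-1, 3, -1], 0], [[0, 3, 0], 0], [[0, 3, 0], 0], [[0, 3, 0], 0], [[-0.6, 3, 0], -2], [[-0.6, 3, 0], -2], [[-0.6, 3, 0], -2]])

```text
clock: 5.27
position: [0.5024, 0.1412, 0.094]
ee_rot: [-0.016, 0.878, -0.479, 0.018]
contact_force: [4.8, 1.9, -2.7]
width: 0.0002
```

```bash
cat >> plan.py <<'E'
    # lever angle implied by contact: TCP seen from the dial
    p=manip.get_state()["position"]-np.array([.5248,.0703,0]); r=np.hypot(*p[:2]); ph=np.degrees(np.arctan2(p[1],p[0]))
    # push face normal to yaw-90; post centre 18 mm ahead
    print("TCP r",r.round(4),"dir",ph.round(1),"lever dir if touching ~",round(ph+np.degrees(np.arcsin(18/max(r*1000,19)*1))*1,1))
E
python3 plan.py .5 .14 .093 -60
```

```text
File "plan.py", line 10
    p=manip.get_state()["position"]-np.array([.5248,.0703,0]); r=np.hypot(*p[:2]); ph=np.degrees(np.arctan2(p[1],p[0]))
IndentationError: unexpected indent
```

```bash
sed -i 's/^    p=manip/p=manip/; s/^    # .*//; s/^    print("TCP r/print("TCP r/' plan.py; python3 plan.py .5 .14 .093 -60
```

```text
pos [0.5024 0.1412 0.094 ] yaw -57.3 F [ 4.8  1.9 -2.7] t 5.2667 -> tool shift mm [-0.3  2.7  0.8] turn 2.7
TCP r 0.0744 dir 107.6 lever dir if touching ~ 121.6
```

Contact is made at about 5 N, and the geometry agrees (TCP radius 74.4 mm against 74.2 mm expected). I'll keep going round the arc.

carry_out(series=[[[-0.6, 3, 0], -2], [[-0.6, 3, 0], -2], [[-0.6, 3, 0], -2], [[-0.6, 3, 0], -2], [[-0.6, 3, 0], -2], [[-0.6, 3, 0], -2], [[-0.6, 3, 0], -2], [[-0.6, 3, 0], -2], [[-0.6, 3, 0], -2], [[-0.6, 3, 0], -2]])

```text
clock: 6.1
position: [0.4881, 0.1368, 0.0948]
ee_rot: [-0.029, 0.948, -0.315, 0.031]
contact_force: [1.0, 4.3, -1.2]
width: 0.0
```

```bash
python3 plan.py .5 .14 .093 -60
```

```text
pos [0.4881 0.1368 0.0948] yaw -36.8 F [ 1.   4.3 -1.2] t 6.1 -> tool shift mm [ 7.5 -9.5  2.9] turn 23.2
TCP r 0.0759 dir 118.9 lever dir if touching ~ 132.6
```

carry_out(series=[[[0, 4.5, 0], 0], [[0, 4.5, 0], 0], [[0, 4.5, 0], 0], [[0, 4.5, 0], 0], [[0, 4.5, 0], 0], [[0, 4.5, 0], 0]])

```text
clock: 6.6
position: [0.4753, 0.1237, 0.0951]
ee_rot: [-0.04, 0.947, -0.317, 0.033]
contact_force: [1.1, 4.1, -1.1]
width: 0.0001
```

```bash
python3 plan.py .5 .14 .093 -60; python3 side.py pics/a3.png
```

```text
pos [0.4753 0.1237 0.0951] yaw -37.2 F [ 1.1  4.1 -1.1] t 6.6 -> tool shift mm [  9.8 -27.5   5.1] turn 22.8
TCP r 0.0728 dir 132.8 lever dir if touching ~ 147.1
[[276.9 191.2]]
```

View pics/a3.png

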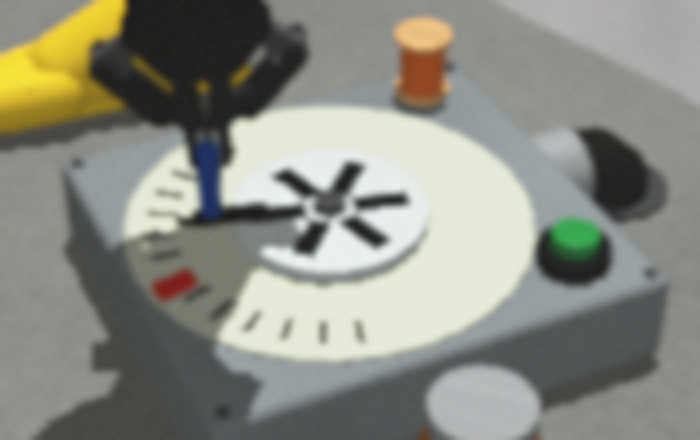

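The finger is pushing the post at (208,180) in the crop, with the pointer tip at (182,218) and the tab at (175,285). I'll continue, then stop short to measure.

carry_out(series=[[[-0.5, 4.5, 0], -3], [[-0.5, 4.5, 0], -3], [[-0.5, 4.5, 0], -3], [[-0.5, 4.5, 0], -3], [[-0.5, 4, 0], -3], [[-0.5, 3.5, 0], -2]])

```text
clock: 7.15
position: [0.4623, 0.1061, 0.0951]
ee_rot: [-0.039, 0.984, -0.169, 0.042]
contact_force: [1.0, 4.6, 0.2]
width: -0.0003
```

```bash
python3 plan.py .5 .14 .093 -60
cat > post.py <<'E'
# lever direction from the side view: blue post blob centre on its mid-height plane, corrected by the side camera's offset at the start
from h import *
g,K,R,t=grab("side"); h=cv2.cvtColor(g,cv2.COLOR_BGR2HSV); m=cv2.inRange(h,np.array((105,120,40)),np.array((130,255,255)))[150:260,225:330]
n,l,s,c=cv2.connectedComponentsWithStats(m); i=1+np.argmax(s[1:,4]); x,y,w,hh,a=s[i]; 
# bottom of the post (arm top, z .078): lowest rows
ys,xs=np.where(l==i); b=ys>=ys.max()-3; print("blob",c[i]+[225,150],a,"bottom",xs[b].mean()+225,ys.max()+150)
for nm,uv,z in(("mid",c[i]+[225,150],.102),("low",(xs[b].mean()+225,ys.max()+150.5),.078)):
    p=onplane(uv,K,R,t,z)[0][:2]; d=p-[.521,.0668]; print(nm,p.round(4),"r",np.hypot(*d).round(4),"lever dir",np.degrees(np.arctan2(d[1],d[0])).round(1))
r=onplane((268.1,220.8),K,R,t,.0685)[0][:2]-[.521,.0668]; print("tab dir",np.degrees(np.arctan2(r[1],r[0])).round(1),np.hypot(*r))
E
python3 post.py
```

```text
pos [0.4623 0.1061 0.0951] yaw -19.6 F [1.  4.6 0.2] t 7.15 -> tool shift mm [ 23.9 -44.1   7.8] turn 40.4
TCP r 0.072 dir 150.2 lever dir if touching ~ 164.6
blob [279.34666667 199.6       ] 75 bottom 280.0 209
mid [0.4523 0.0857] r 0.0712 lever dir 164.6
low [0.4485 0.0804] r 0.0737 lever dir 169.3
tab dir 175.1 0.11173493826741487
```

carry_out(series=[[[-0.5, 4, 0], -2], [[-0.5, 4, 0], -2], [[0, 0, 0], 0]])

```text
clock: 7.45
position: [0.4596, 0.0992, 0.0952]
ee_rot: [-0.038, 0.989, -0.134, 0.045]
contact_force: [0.9, 0.9, -1.1]
width: 0.0003
```

```bash
python3 plan.py .5 .14 .093 -60; python3 post.py
python3 - <<'E'
from h import *
g,*_=grab("side");cv2.imwrite("pics/a4.png",cv2.resize(g[175:245,235:335],None,fx=7,fy=7,interpolation=cv2.INTER_CUBIC))
E
```

```text
pos [0.4596 0.0992 0.0952] yaw -15.6 F [ 0.9  0.9 -1.1] t 7.45 -> tool shift mm [ 27.6 -49.6   8.7] turn 44.4
TCP r 0.0713 dir 156.1 lever dir if touching ~ 170.7
blob [280.89333333 201.89333333] 75 bottom 281.77777777777777 211
mid [0.4494 0.0766] r 0.0722 lever dir 172.2
low [0.4468 0.0719] r 0.0743 lever dir 176.1
tab dir 175.1 0.11173493826741487
```

View pics/a4.png

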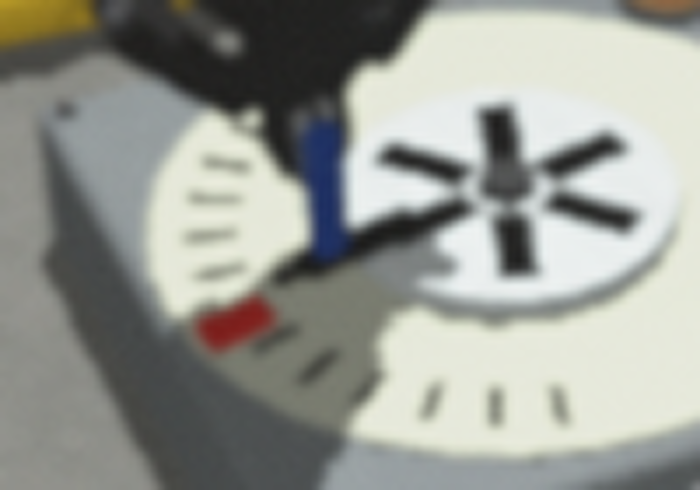

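The pointer tip is at crop (278,275), i.e. full-image (274.7,214.3). It is a little short of the tab, whose middle is at crop (235,322). I'll work out the remaining angle.

Run:
```python
from h import *
g,K,R,t=grab("side"); c=np.array([.521,.0668])
f=lambda u,v,z:(235+u/7-.43,175+v/7-.43,z)
for nm,(u,v,z) in dict(tip=f(278,275,.074),tab=f(235,322,.0685),armtip2=f(400,222,.078)).items():
    d=onplane((u,v),K,R,t,z)[0][:2]-c; print(nm,np.hypot(*d).round(4),np.degrees(np.arctan2(d[1],d[0])).round(1))
# expected pixel of the pointer tip in the crop for given lever directions
for a in(166,168,170,172,174,176):
    P=np.r_[c+.093*np.array([np.cos(np.radians(a)),np.sin(np.radians(a))]),.074]; print(a,((proj(P,K,R,t)[0]-[235,175]+.43)*7).round(0))
```

```text
tip 0.0904 171.1
tab 0.1112 174.8
armtip2 0.0448 174.4
166 [260. 264.]
168 [264. 270.]
170 [269. 275.]
172 [274. 280.]
174 [279. 285.]
176 [284. 290.]
```

About 3° short, so one more small push, then I'll back off and lift for a clear view from above.

carry_out(series=[[[-0.3, 3.8, 0], -2], [[0, 0, 0], 0]])

```text
clock: 7.77
position: [0.4585, 0.0962, 0.0949]
ee_rot: [-0.037, 0.991, -0.117, 0.045]
contact_force: [0.5, -0.2, -0.2]
width: -0.0001
```

```bash
python3 plan.py .5 .14 .093 -60; python3 post.py
```

```text
pos [0.4585 0.0962 0.0949] yaw -13.7 F [ 0.5 -0.2 -0.2] t 7.7667 -> tool shift mm [ 29.7 -51.8   8.8] turn 46.3
TCP r 0.0712 dir 158.7 lever dir if touching ~ 173.3
blob [281.81818182 202.46753247] 77 bottom 282.70588235294116 212
mid [0.4496 0.0735] r 0.0717 lever dir 174.7
low [0.4461 0.0676] r 0.0749 lever dir 179.4
tab dir 175.1 0.11173493826741487
```

carry_out(series=[[[0, -8, 0], 0], [[0, -15, 0], 0], [[0, -15, -5], 0], [[0, 0, -30], 0], [[0, 0, -30], 0], [[0, 0, -30], 0], [[30, 0, 0], 0], [[30, 0, 0], 0], [[30, 0, 0], 0], [[30, 0, 0], 0]])

```text
clock: 8.65
position: [0.567, 0.1022, 0.2028]
ee_rot: [-0.033, 0.992, -0.12, 0.036]
contact_force: [0.3, 0.7, -0.0]
width: 0.0002
```

```bash
python3 plan.py .606 -.0547 .12 -17; python3 meas.py | grep -E "top|tri"
python3 - <<'E'
from h import *
f,*_=grab("top");cv2.imwrite("pics/a5.png",cv2.resize(f[150:310,220:400],None,fx=3.7,fy=3.7,interpolation=cv2.INTER_CUBIC))
E
```

```text
pos [0.567  0.1022 0.2028] yaw -13.9 F [ 0.3  0.7 -0. ] t 8.65 -> tool shift mm [ 70.2 148.9  76.7] turn 3.1
TCP r 0.0529 dir 37.1 lever dir if touching ~ 57.0
top blue [297.86486486 256.05405405] 37
top red [295.58928571 274.01785714] 56
top green [360.05633803 181.84507042] 142
top dial [0.49235405 0.12151575] r 0.0743267521569899 1641
blue tri [0.4528913  0.07683017 0.09501835]
red tri [0.41499111 0.0829264  0.0610212 ]
green tri [ 0.60642402 -0.05609724  0.07275486]
top blue plane [0.45308871 0.07659917 0.102     ]
top red plane [0.41580204 0.08242029 0.0685    ]
top green plane [ 0.6056261  -0.05554612  0.082     ]
```

View pics/a5.png

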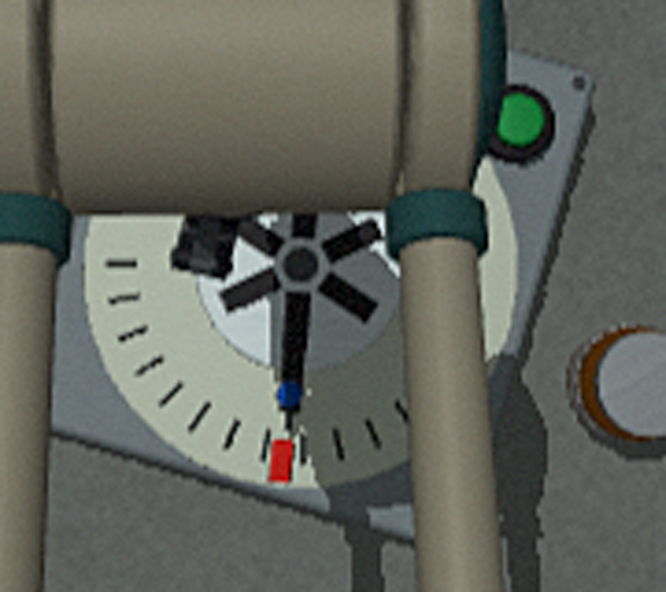

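The pointer is just about at the tab: hub (302,263), post (289,395), tab middle (281,461) in the crop. The centroid gives the lever at 175.0° and the tab at 173.7°, inside the 3.7° limit. I'll do one finer check using the black arm and pointer pixels.

Run:
```python
from h import *
f,K,R,t=grab("top"); h=cv2.cvtColor(f,cv2.COLOR_BGR2HSV); c=np.array([.5248,.0703])
vs,us=np.mgrid[215:290,280:320]; uv=np.c_[us.ravel(),vs.ravel()]; px=f[uv[:,1],uv[:,0]].astype(int); hp=h[uv[:,1],uv[:,0]]
def stat(nm,z,r0,r1,w):
    d=onplane(uv,K,R,t,z)[:,:2]-c; r=np.hypot(*d.T); a=np.degrees(np.arctan2(d[:,1],d[:,0]))%360
    k=(r>r0)&(r<r1)&(abs(a-174.5)<14)&(w>0)
    print(nm,k.sum(),"angle",np.average(a[k],weights=w[k]).round(2))
g=px.max(1); 
stat("arm",.078,.028,.058,np.clip(60-g,0,60)); stat("pointer",.074,.081,.092,np.clip(70-g,0,70))
stat("tab",.0685,.097,.123,np.clip(px[:,2]-px[:,1]-40,0,200)); stat("post",.102,.06,.085,np.clip(px[:,0]-px[:,2]-30,0,200))
# hub as a second centre estimate
m=((g<75)&(np.hypot(*(onplane(uv,K,R,t,.08)[:,:2]-c).T)<.012)); print("hub",onplane(uv[m].mean(0),K,R,t,.08))
```

```text
arm 94 angle 175.54
pointer 12 angle 175.49
tab 64 angle 173.61
post 39 angle 173.7
hub [[0.52463575 0.07035602 0.08      ]]
```

All estimates put the pointer 1.3–1.9° past the middle (0.02–0.033 rad, limit 0.065), so the throttle is set. On to the button.

carry_out(series=[[[17, 36, 0], 0], [[17, 36, 0], 0], [[17, 36, 0], 0], [[17, 36, 0], 0], [[0, 0, 0], 0]])

```text
clock: 9.27
position: [0.5916, -0.0517, 0.192]
ee_rot: [-0.033, 0.992, -0.116, 0.03]
contact_force: [-0.7, 1.3, 1.1]
width: 0.0001
```

```bash
python3 plan.py .606 -.0555 .1 -17
```

```text
pos [ 0.5916 -0.0517  0.192 ] yaw -13.4 F [-0.7  1.3  1.1] t 9.2667 -> tool shift mm [10.1  7.1 92.4] turn 3.6
TCP r 0.1391 dir -61.3 lever dir if touching ~ -53.8
```

carry_out(series=[[[5, 3, 20], 0], [[5, 3, 20], 0], [[0, 0, 20], 0], [[0, 0, 15], 0], [[0, 0, 0], 0], [[0, 0, 0], 0]])

```text
clock: 9.77
position: [0.5976, -0.0543, 0.1145]
ee_rot: [-0.033, 0.992, -0.119, 0.026]
contact_force: [1.5, -0.3, 0.8]
width: -0.0001
```

```bash
python3 plan.py .606 -.0555 .084 -17; python3 side.py pics/a6.png
```

```text
pos [ 0.5976 -0.0543  0.1145] yaw -13.8 F [ 1.5 -0.3  0.8] t 9.7667 -> tool shift mm [ 7.1  1.4 30.8] turn 3.2
TCP r 0.1443 dir -59.7 lever dir if touching ~ -52.5
[[367.2 196.4]]
```

View pics/a6.png

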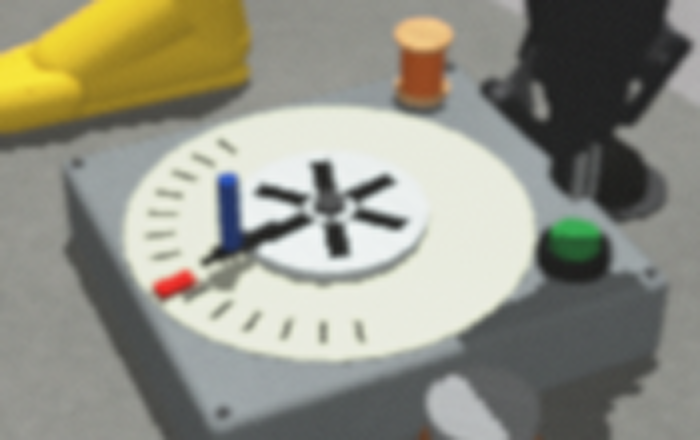

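The fingertips hang right above the button (crop (575,185) over (575,240)), and the pointer at (207,262) lines up with the tab at (175,284). I'll press slowly.

carry_out(series=[[[5, 1, 10], 0], [[4, 1, 10], 0], [[0, 0, 4], 0], [[0, 0, 3], 0], [[0, 0, 3], 0], [[0, 0, 0], 0]])

```text
clock: 10.32
position: [0.6099, -0.0559, 0.0858]
ee_rot: [-0.032, 0.992, -0.119, 0.028]
contact_force: [-0.2, -0.7, -0.6]
width: 0.0
```

```bash
python3 plan.py .606 -.0555 .076 -17
```

```text
pos [ 0.6099 -0.0559  0.0858] yaw -13.8 F [-0.2 -0.7 -0.6] t 10.3167 -> tool shift mm [-4.4  1.2  9.5] turn 3.2
TCP r 0.1522 dir -56.0 lever dir if touching ~ -49.2
```

carry_out(series=[[[-3, 0, 3], 0], [[0, 0, 3], 0], [[0, 0, 3], 0], [[0, 0, 3], 0]])

```text
clock: 10.65
position: [0.6082, -0.0551, 0.0759]
ee_rot: [-0.032, 0.992, -0.119, 0.03]
contact_force: [-9.0, 0.1, 29.0]
width: -0.0001
```

```bash
python3 plan.py .606 -.0555 .076 -17
```

```text
pos [ 0.6082 -0.0551  0.0759] yaw -13.7 F [-9.   0.1 29. ] t 10.65 -> tool shift mm [-2.   0.9 -0.3] turn 3.3
TCP r 0.1506 dir -56.4 lever dir if touching ~ -49.5
```

The force is 29 N at z = 75.9 mm, so the button is on its bottom stop. I'll release and retreat.

carry_out(series=[[[0, 0, 0], 0], [[0, 0, -8], 0], [[0, 0, -25], 0], [[0, 0, -30], 0], [[0, 0, -30], 0], [[0, 0, -30], 0], [[0, 0, 0], 0]])

```text
clock: 11.23
position: [0.5988, -0.0618, 0.204]
ee_rot: [-0.032, 0.992, -0.119, 0.029]
contact_force: [1.0, 0.2, 1.0]
width: -0.0002
```

carry_out(series=[[[30, 0, 0], 0], [[30, 0, 0], 0], [[30, 0, 0], 0], [[30, 0, 0], 0], [[0, 0, 0], 0], [[0, 0, 0], 0], [[0, 0, 0], 0]])

```text
clock: 11.82
position: [0.7168, -0.0906, 0.2107]
ee_rot: [-0.032, 0.992, -0.119, 0.029]
contact_force: [-0.2, 0.1, 0.0]
width: 0.0001
```

```bash
python3 plan.py .606 -.0555 .084 -17; python3 meas.py
python3 - <<'E'
from h import *
f,*_=grab("top");g,*_=grab("side")
cv2.imwrite("pics/a7.png",np.vstack([f[110:310,130:430],g[120:320,190:490]]).repeat(1,0))
E
```

```text
pos [ 0.7168 -0.0906  0.2107] yaw -13.8 F [-0.2  0.1  0. ] t 11.8167 -> tool shift mm [-122.2    0.9  121. ] turn 3.2
TCP r 0.2505 dir -39.9 lever dir if touching ~ -35.8
side blue [281.92424242 202.66666667] 66
side red [268.         220.88235294] 17
side green [368.26530612 209.41836735] 98
side dial [0.54556406 0.09511938] r 0.15035845315002105 4122
top blue [297.92307692 256.17948718] 39
top red [295.58181818 274.10909091] 55
top green [359.62666667 181.62      ] 150
top dial [0.52499686 0.07030824] r 0.12356416598736535 5802
blue tri [0.45261472 0.07670369 0.0980364 ]
red tri [0.41474637 0.0829907  0.06118994]
green tri [ 0.60697353 -0.05522866  0.07213295]
side blue plane [0.44929865 0.07273219 0.102     ]
side red plane [0.40931953 0.07617865 0.0685    ]
side green plane [ 0.59593209 -0.0622801   0.082     ]
top blue plane [0.45283808 0.07648498 0.102     ]
top red plane [0.41561613 0.08243743 0.0685    ]
top green plane [ 0.60611787 -0.05465169  0.082     ]
```

View pics/a7.png

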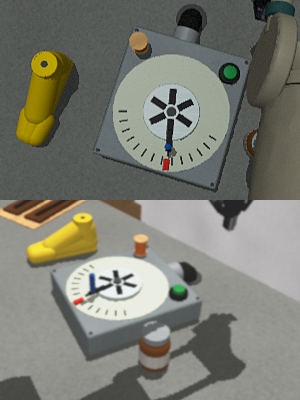

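The button's pixels match the start, so it is back up. The pointer is at the tab, and the last, spool and jar look undisturbed. Handing in.

```bash
python3 -c "
from rig import manip; print(manip.sign_off())"
```

```text
the job is handed in; nothing more can be done
None
```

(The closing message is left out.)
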